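Stand a gel cassette in the casting stand

ROBOT

A 6-joint arm with a two-finger parallel gripper is mounted at the origin on the work surface. World frame = base frame: x ahead of the robot, y to its left, z up, the work surface at z = 0. Lengths are in m, angles in rad, forces in N, time in s.
With the tool pointing down it reaches from about 0.25 to 0.775 m from the base axis. Payload 4 kg.
Tool frame: the origin (TCP) lies on the centre line of the jaws, within the pads' length; the fingertips stand 22 mm ahead of it and the grasp point (between the pads) lies 3 mm ahead of it; z points along the fingers, y is the line along which they close (so a half turn about z gives the same grasp; the last joint's range is limited). The gripper opens to 85 mm and grips with 20 to 120 N. Pads are 22 mm wide; open, the fingers measure 114 mm over their backs; the gripper's body (76 mm by 85 mm) begins 54 mm behind the grasp point. The pads swing forward as they close: fully open they stand 13 mm farther back than shut.
Start: joints at [-1.447, 0.087, 1.371, -0, 1.684, -0.103], TCP at [0.124, -0.536, 0.253] pointing down, gripper open.
Joint ranges: [-3.1, 3.1], [-0.76, 2.03], [0.27, 2.55], [-1.08, 4.22], [0.17, 2.65], [-2.57, 2.57]. Speed limits (rad/s): [2.79, 2.79, 3.14, 3.14, 3.14, 3.14].

INTERFACE

Orientations are given as a unit quaternion [x, y, z, w].
In Python, from plant import get_state, viewer, job gives the robot as it stands.
- The arm moves only by the tool servo_tool, never from a script. Its argument "rows" is text: rows parted by semicolons, each of 5 numbers parted by spaces: the finger opening in mm, from 0 to 85.4, then the shift along the tool's x, y, z each as a share of 100 mm, from -1 to 1, then the turn about the tool's z as a share of 120 degrees, from -1 to 1. In form: hand dx dy dz yaw; .... A call has 1 to 5 rows; each row is the pose to reach, as a shift and turn from the pose commanded when the call began, along the tool's axes at that moment; what a row does not reach only later rows make up. A row lasts 1/10 s, in which the tool goes at most 50 mm and 8.59 degrees, less where a joint would pass 70% of its speed; a pose out of reach is approached as far as the arm can. A call with a number of a shift or a turn outside -1 to 1 is refused whole. A call with a gripper value outside its range is refused whole. The fingers move at their own pace and stop on an object; "squeeze" is the grip in N (left out, the last holds). Time passes only in rows, so rows that repeat a pose let the fingers close. It gives the time, the measured TCP pose, the force, the opening and the grip force at its end, in the units of the state.
- get_state(): the state, without advancing time (a new reading comes with each control period).
- viewer.read_camera(name): name is "scene" or "top"; returns a dict with "image" (420x560x3 uint8, red, green, blue), "fx", "fy", "cx", "cy" (pixels), "R" (3x3) and "t" (3): a world point X has camera coordinates R X + t. Camera axes: x right, y down, z forward; pixel columns grow to the right and rows downward; lengths in m; the calibration is good to about 2 mm. A picture is of the moment at which its call begins. There is no depth.
- job.hand_in(): hands the job in; it is judged then, once.
The state is a dict: "time": time; "joint_pos": joint angles; "dq": joint speeds; "tau": joint torques, N m; "position": TCP position; "tcp_rot": TCP orientation; "wrist_force": force on the tool from outside, world axes, zero at the start; "ft_torque": the same for the moment, N m; "opening": opening from 0.0 (shut) to 1.0 (fully open); "grip_force": force on a finger pad.
Only numpy, scipy, OpenCV 4.12 (cv2) and the standard library are available. Lean on these libraries where they do the work, as an engineer would, in place of code of your own. Each camera call takes 0.05 s, during which the arm holds its last target. There are 200 camera calls.

TASK

Take the orange gel cassette out of the green storage rack and set it in the grey casting stand: lean it towards the stand's open front so that its bottom edge goes into the slot, then straighten it so that its shoulders swing under the two black hooks. Leave it standing upright by itself, bottom edge fully down on the slot floor and square in the slot, and leave the blue cassette in the rack and the glass cups where they are.

Things in the scene. Friction and masses are not known exactly. Their poses are not given: they have to be found in the camera images.
- orange_tab (a point): Centre of the grip tab of the orange gel cassette (to be moved, 0.13-0.23 kg): a rigid flat plate, 8 mm thick throughout (x = through the thickness, y = width, z = up). Body 140 mm wide, 80 mm tall; mid on its top edge stands the tab, 50 wide, 50 tall. This point: 105 mm above the bottom edge, 25 mm below the tab top. Front and back alike. Starts upright in a rack slot; pinch the tab from above.
- orange_foot (a point): Middle of the orange cassette's bottom edge, 105 mm straight below the tab centre along the cassette's z; same axes. The shoulders are the body's top edge either side of the tab, 80 mm above the bottom edge and 45 mm long each.
- blue_tab (a point): Centre of the grip tab of the blue-framed cassette, otherwise identical, in the rack's other slot. Leave it there.
- rack: Green storage rack, fixed: base 135 (x) by 160 (y) by 8 mm, origin under its centre. Two slots along its y axis at x = -45 and +45 mm, 11 mm wide, 22 mm deep, open at top and ends, floors 8 mm above the bench. Lift a cassette straight up to take it out.
- stand_slot (a point): Centre of the slot floor of the grey casting stand (fixed), 15 mm above the bench. x: from the open front (facing the robot) to the back; y along the slot; z up. Floor 13 mm wide, x -6.5 to +6.5, and 162 long. Back wall upright at x +6.5, 14 mm high; front wall 14 high, sloping outwards 30 deg: mouth x -14.6 to +6.5. A cassette upright in it stands on its own bottom edge.
- hook_left (a point): Lower front edge of the black hook at the +y end of the stand, 66 mm along the slot, 88 mm above the slot floor, 17.5 mm in front (-x) of the slot centre. The hook is 28 mm wide (y), 10 mm tall, on a post whose front face is at x +6.5 mm and whose top is 98 mm above the slot floor. Between the two posts (y -52 to +52 mm) the stand is open. Same axes as the slot.
- hook_right (a point): The same point of the like hook at the -y end. The hooks keep an upright cassette from coming straight down. Leaning 20 to 40 deg with its top towards -x it can be lowered edge first into the slot; with its edge on the floor it swings upright under the hooks with 8 mm to spare, its back against or just ahead of the posts.
- cup_a: Glass cup with set yellow gel, 58 mm across, 68 mm tall, loose; origin under its centre. Leave it.
- cup_b: Glass cup with set orange gel, same size, loose. Leave it.
- cup_c: Glass cup with set white gel, same size, loose. Leave it.

How it is judged:
On the way:
1. the orange cassette's bottom edge is down in the stand's slot while the cassette still leans towards the open front (x of orange_foot in the frame of stand_slot between -0.008 and 0.008 m and y of orange_foot in the frame of stand_slot between -0.018 and 0.018 m and z of orange_foot in the frame of stand_slot below 0.009 m and angle between orange_tab's own z axis and vertical above 0.12 rad and x of orange_tab in the frame of stand_slot below 0 m), for 0.05 s.
At the end, for the whole second after the job is handed in: Orange cassette released, at rest in the slot: foot middle within 8 mm across, 18 mm along, under 4 mm above the slot floor; upright within 0.11 rad, in line with the slot within 0.1 rad. Blue tab moved under 15 mm; cups under 20 mm (x of orange_foot in the frame of stand_slot between -0.008 and 0.008 m and y of orange_foot in the frame of stand_slot between -0.018 and 0.018 m and z of orange_foot in the frame of stand_slot below 0.004 m and angle between orange_tab's own z axis and vertical below 0.11 rad and angle between the y axis of orange_tab and the y axis of stand_slot, either way round below 0.1 rad and linear speed of orange below 0.02 m/s and distance of blue_tab from where it was at the start of the episode below 0.015 m and distance of each of cup_a, cup_b, cup_c from where it was at the start of the episode below 0.02 m); the robot touches nothing.
It fails at once if a cup is knocked over (angle between any of cup_a, cup_b, cup_c's own z axis and vertical above 0.5 rad).
It fails at once if the blue cassette is lifted out of the rack (z of blue_tab in the frame of rack above 0.13 m).
It also fails if it takes over 51 s, if anything falls off the work surface, if the arm or the gripper's body presses on something with over 40 N, if the wrist force passes 120 N, or if a joint passes its speed limit or range.

## Working session

There is one attempt and no reset: what is moved stays moved. The work goes in short steps, Python scripts to look and compute and a tool call to move; the robot and the scene stay as the last step left them, time stands still between calls to the robot, and variables do not carry over. Pictures are saved under pics/ and viewed, at most 10 in all, crops included, and the job is handed in when it is done.

Besides the shell and the picture viewer there is one more tool, called after "Request:" as name(argument=value, ...) on one line, values as JSON. servo_tool: Moves the arm, as the interface text tells. Its arguments: {"type":"object","properties":{"rows":{"type":"string"},"squeeze":{"type":"number"}},"required":["rows"]}

```bash
mkdir -p pics; cat > h.py <<'E'
import numpy as np, cv2
from plant import get_state, viewer, job
def shot(n,name):
    c=viewer.read_camera(n); cv2.imwrite(f'pics/{name}.png',c['image'][:,:,::-1]); return c
def proj(c,X):
    p=np.array(c['R'])@np.array(X)+np.array(c['t']); return np.array([c['fx']*p[0]/p[2]+c['cx'],c['fy']*p[1]/p[2]+c['cy']])
def ray(c,u,v):
    R=np.array(c['R']); o=-R.T@np.array(c['t']); d=R.T@np.array([(u-c['cx'])/c['fx'],(v-c['cy'])/c['fy'],1]); return o,d
def onz(c,u,v,z):
    o,d=ray(c,u,v); return o+d*(z-o[2])/d[2]
E
python3 - <<'E'
from h import *
for n in('scene','top'):
    c=shot(n,n+'0'); print(n,c['fx'],c['cx'],c['cy'],-np.array(c['R']).T@np.array(c['t']))
    np.savez(n+'0.npz',**c)
print(get_state())
E
```

```text
scene 470.22205410024884 279.52746015753166 212.82574196244312 [ 0.80372861 -0.38729164  0.76232738]
top 383.8688836829864 276.93627744570176 208.46222589853582 [ 0.39577161 -0.02628041  0.88114832]
{'time': 0.1, 'joint_pos': array([-1.44709165e+00,  8.79327816e-02,  1.37213320e+00, -1.88461365e-05,
        1.68360087e+00, -1.03094342e-01]), 'dq': array([ 0.00027708, -0.00129997, -0.00473309,  0.00017114,  0.00023488,
        0.00026486]), 'tau': array([ 1.59167190e-03, -3.53016257e+01, -3.14217961e+01, -2.40185673e-04,
        7.95759202e-03, -6.36699909e-06]), 'position': array([ 0.12361511, -0.53550911,  0.25221262]), 'tcp_rot': array([ 9.93576747e-01,  1.13155518e-01, -2.00510629e-05, -1.03694713e-03]), 'wrist_force': array([-0.39371239, -0.05371207,  0.11745024]), 'ft_torque': array([-0.05471118, -0.07063974, -0.02838071]), 'grip_force': 0.0, 'opening': 1.0022915201168898}
```

View pics/top0.png

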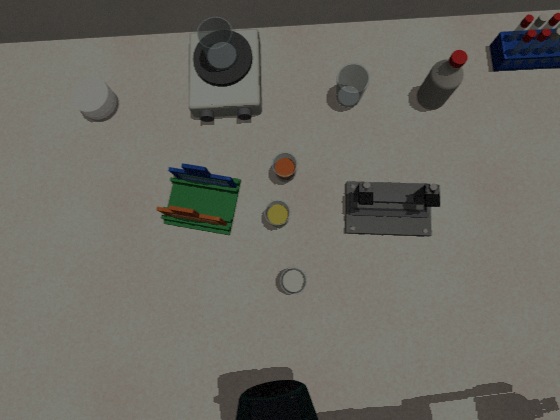

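View pics/scene0.png

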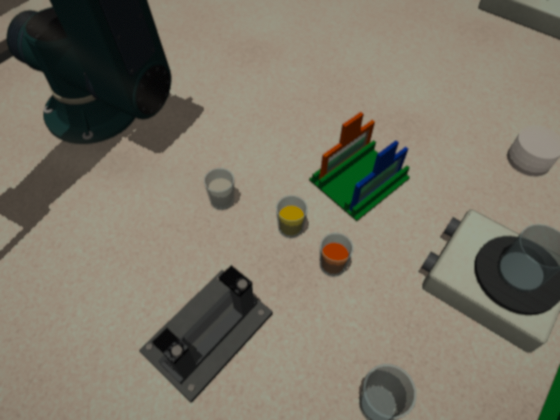

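```bash
python3 - <<'E'
from h import *
def crop(im,x,y,w,h,s): return cv2.resize(im[y:y+h,x:x+w],None,fx=s,fy=s,interpolation=cv2.INTER_CUBIC)
a=cv2.imread('pics/top0.png');b=cv2.imread('pics/scene0.png')
a1=crop(a,150,155,100,90,4)   # 400x360
a2=crop(a,340,170,110,75,4)
b1=crop(b,300,100,120,125,3) 
b2=crop(b,130,255,150,150,3)
def pad(i,w,h): 
    o=np.zeros((h,w,3),np.uint8); i=i[:h,:w]; o[:i.shape[0],:i.shape[1]]=i; return cv2.convertScaleAbs(o,alpha=1.6)
A=np.hstack([pad(a1,360,300),pad(a2,440,300)])
cv2.imwrite('pics/ctop.png',np.vstack([A]))
cv2.imwrite('pics/cscene.png',np.hstack([pad(b1,345,375),pad(b2,450,450)[:375+75][:450][:375] if 0 else pad(b2,450,375)]))
for n,im in(('top',a),('scene',b)):
    hsv=cv2.cvtColor(im,cv2.COLOR_BGR2HSV)
    for k,lo,hi in(('or',(3,150,90),(18,255,255)),('blue',(105,150,70),(125,255,255)),('green',(45,100,40),(80,255,255))):
        m=cv2.inRange(hsv,lo,hi)
        cs,_=cv2.findContours(m,cv2.RETR_EXTERNAL,cv2.CHAIN_APPROX_NONE)
        for c in cs:
            if cv2.contourArea(c)>25: print(n,k,cv2.contourArea(c),cv2.boundingRect(c),[np.round(x,1) for x in cv2.minAreaRect(c)])
E
```

```text
top or 52.0 (199, 214, 21, 7) [array([209.1, 216.9]), array([20.5,  3.5]), np.float64(9.5)]
top or 101.5 (157, 206, 36, 7) [array([174.5, 209. ]), array([ 6., 35.]), np.float64(90.0)]
top or 242.0 (275, 158, 20, 17) [array([284.5, 166. ]), array([16., 19.]), np.float64(90.0)]
top blue 42.5 (210, 174, 21, 6) [array([220.1, 176.9]), array([20.2,  3.1]), np.float64(9.5)]
top blue 30.0 (169, 168, 15, 5) [array([176.1, 169.7]), array([14.5,  3. ]), np.float64(9.5)]
top blue 50.0 (182, 164, 23, 6) [array([193. , 166.6]), array([22.5,  3.3]), np.float64(8.7)]
top blue 123.0 (504, 51, 56, 8) [array([531.5,  54.7]), array([ 4.4, 55.2]), np.float64(86.8)]
top blue 100.0 (502, 39, 17, 14) [array([510.3,  45.4]), array([11.2, 16.5]), np.float64(81.3)]
top blue 28.5 (500, 31, 13, 8) [array([506.2,  34.6]), array([ 6.1, 12.1]), np.float64(84.8)]
top green 476.5 (161, 215, 71, 20) [array([195.6, 224.4]), array([70.5, 11.4]), np.float64(6.9)]
top green 1542.5 (167, 183, 71, 39) [array([202.1, 201. ]), array([66.5, 29.4]), np.float64(11.3)]
top green 160.5 (171, 177, 69, 15) [array([204.7, 183.9]), a
[... 412 characters left out ...]
(55.3)]
scene blue 55.5 (356, 173, 19, 15) [array([364.9, 179.9]), array([ 3.4, 21.6]), np.float64(52.4)]
scene blue 33.0 (395, 148, 12, 11) [array([400.3, 152.7]), array([ 3.6, 14.7]), np.float64(56.3)]
scene blue 53.0 (378, 142, 19, 14) [array([387.5, 148.6]), array([ 3.2, 21.6]), np.float64(53.1)]
scene green 536.5 (538, 366, 22, 54) [array([556.8, 395.8]), array([18.2, 57. ]), np.float64(21.6)]
scene green 213.5 (361, 162, 36, 34) [array([378.5, 178.6]), array([ 6. , 47.9]), np.float64(52.0)]
scene green 2664.5 (310, 141, 99, 79) [array([360.9, 175.8]), array([63.5, 84.3]), np.float64(50.9)]
scene green 116.5 (328, 139, 36, 29) [array([345.8, 152.7]), array([ 4., 44.]), np.float64(53.7)]
```

View pics/ctop.png

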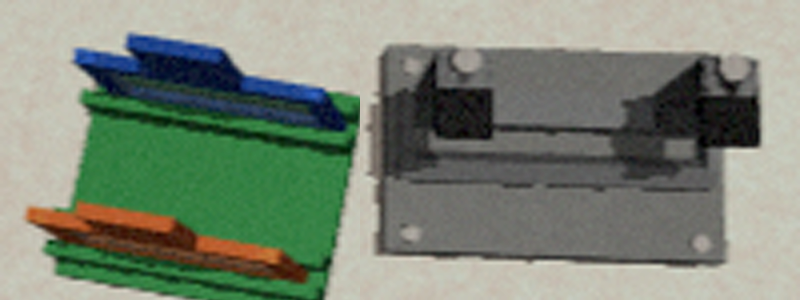

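View pics/cscene.png

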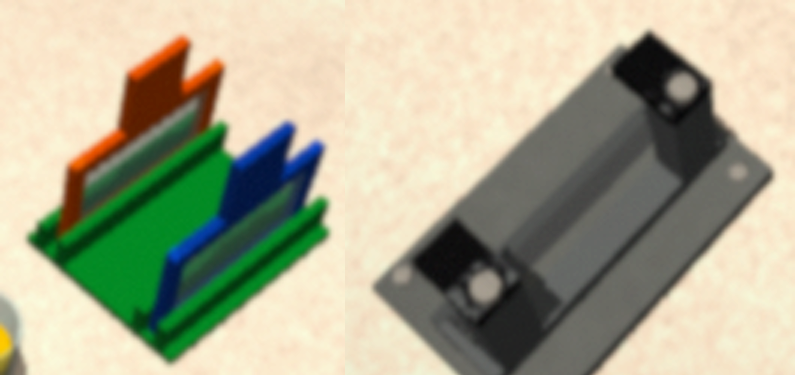

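```bash
python3 - <<'E'
from h import *
T=dict(np.load('top0.npz'));S=dict(np.load('scene0.npz'))
r=lambda v:np.round(v,4)
def tri(p,q):
    o1,d1=ray(S,*p);o2,d2=ray(T,*q);A=np.stack([d1,-d2],1);s=np.linalg.lstsq(A,o2-o1,rcond=None)[0]
    a=o1+s[0]*d1;b=o2+s[1]*d2;return r((a+b)/2),r(np.linalg.norm(a-b))
print('cam top axis',T['R'][2])
sc={}
for k,p,z in(('otab',(352.6,119.1),.138),('osh1',(331.9,149.9),.088),('osh2',(366.6,124.9),.088),('btab',(387.5,148.6),.138),('bsh1',(364.9,179.9),.088),('bsh2',(400.3,152.7),.088)):
    X=onz(S,*p,z); print(k,r(X),'in top',np.round(proj(T,X),1))
# otab left shoulder+ tab in top
f=lambda x,y:(130+(x-345)/3,255+y/3)
g=lambda x,y:(340+(x-360)/4,170+y/4)
for k,p in(('farA',(613,72)),('farB',(650,32)),('nearA',(412,255)),('nearB',(455,218))):
    X=onz(S,*f(*p),.113); u=proj(T,X); print(k,r(X),'in top',np.round(u,1),'crop',(u-[340,170])*4+[360,0])
for k,p in(('LfrontL',(433,138)),('LfrontR',(492,138)),('RfrontL',(703,147)),('RfrontR',(760,147))):
    print(k,r(onz(T,*g(*p),.113)), r(onz(T,*g(*p),.103)))
# base corners of stand (top), z unknown ~.008
for p in((385,48),(757,60),(722,262),(377,252)): print('base',r(onz(T,*g(*p),.008)))
for p,s in(((374,287),'A'),((773,177),'B')): print('baseS',r(onz(S,*f(*p),.008)))
h=lambda x,y:(150+x/4,155+y/4)
# cups rim rough
im=cv2.imread('pics/top0.png')
for k,p in(('cupb',(284.5,167)),('cupa',(277.5,214.5)),('cupc',(292.5,281))): print(k,r(onz(T,*p,.05)))
for k,p in(('cupa',(292,214)),('cupb',(336,253)),('cupc',(220,188))): print(k,r(onz(S,*p,.045)))
E
```

```text
cam top axis [ 0.18936911  0.04597712 -0.98082896]
otab [0.5462 0.2014 0.138 ] in top [180.6 208.8]
osh1 [0.5366 0.1553 0.088 ] in top [209.  216.8]
osh2 [0.556  0.2516 0.088 ] in top [164.5 209.5]
btab [0.6333 0.1767 0.138 ] in top [193.3 166.4]
bsh1 [0.6236 0.1308 0.088 ] in top [220.5 176.6]
bsh2 [0.6441 0.2274 0.088 ] in top [176.5 169.4]
farA [ 0.5503 -0.1853  0.113 ] in top [373.2 201.7] crop [492.93216694 126.8188635 ]
farB [ 0.5509 -0.1567  0.113 ] in top [358.9 202. ] crop [435.75115559 128.00280907]
nearA [ 0.5362 -0.3131  0.113 ] in top [438.4 206.1] crop [753.5012035  144.40435989]
nearB [ 0.5398 -0.2882  0.113 ] in top [425.5 204.8] crop [702.0277685  139.32933522]
LfrontL [ 0.5458 -0.155   0.113 ] [ 0.5477 -0.1567  0.103 ]
LfrontR [ 0.5446 -0.1844  0.113 ] [ 0.5465 -0.1865  0.103 ]
RfrontL [ 0.5359 -0.2883  0.113 ] [ 0.5377 -0.2917  0.103 ]
RfrontR [ 0.5348 -0.3162  0.113 ] [ 0.5366 -0.3199  0.103 ]
base [ 0.6207 -0.1486  0.008 ]
base [ 0.6045 -0.3596  0.008 ]
base [ 0.4892 -0.3279  0.008 ]
base [ 0.5017 -0.1366  0.008 ]
baseS [ 0.4891 -0.3257  0.008 ]
baseS [ 0.6236 -0.1485  0.008 ]
cupb [ 0.6506 -0.0071  0.05  ]
cupa [0.5427 0.0118 0.05  ]
cupc [ 0.398  -0.0158  0.05  ]
cupa [0.5453 0.0152 0.045 ]
cupb [ 0.6539 -0.0053  0.045 ]
cupc [ 0.4013 -0.0185  0.045 ]
```

Request:
servo_tool(rows="85 1 -1 0 0;85 1 -1 0 0;85 1 -1 0 0;85 1 -1 0 0")

```text
time: 0.5
position: [0.2006, -0.4124, 0.2533]
tcp_rot: [0.993, 0.116, 0.001, -0.001]
wrist_force: [-0.6, -0.2, 0.6]
opening: 0.989
grip_force: 0.0
```

Request:
servo_tool(rows="85 1 -1 0 0;85 1 -1 0 0;85 1 -1 0 0;85 1 -1 0 0")

```text
time: 0.9
position: [0.2752, -0.2933, 0.2534]
tcp_rot: [0.993, 0.116, 0.001, -0.0]
wrist_force: [-0.7, -0.7, -0.6]
opening: 0.996
grip_force: 0.0
```

Request:
servo_tool(rows="85 1 -1 0 0;85 1 -1 0 0;85 1 -1 0 0;85 1 -1 0 0")

```text
time: 1.3
position: [0.3502, -0.1738, 0.2532]
tcp_rot: [0.993, 0.116, 0.0, -0.0]
wrist_force: [-0.1, -0.8, 1.5]
opening: 0.997
grip_force: 0.0
```

Request:
servo_tool(rows="85 1 -1 0 0;85 1 -1 0 0;85 1 -1 0 0;85 1 -1 0 0")

```text
time: 1.7
position: [0.4251, -0.0546, 0.2527]
tcp_rot: [0.993, 0.116, -0.0, -0.0]
wrist_force: [-0.1, -0.9, 0.0]
opening: 0.99
grip_force: 0.0
```

Request:
servo_tool(rows="85 1 -1 0 0;85 1 -1 0 0;85 1 -1 0 0;85 1 -1 0 0")

```text
time: 2.1
position: [0.5003, 0.0646, 0.252]
tcp_rot: [0.993, 0.115, -0.001, -0.0]
wrist_force: [-0.3, -0.6, -0.3]
opening: 0.995
grip_force: 0.0
```

Request:
servo_tool(rows="85 0.8 -0.8 0 0.2;85 0.8 -0.8 0 0.2;85 0.8 -0.8 0 0.2;85 0.8 -0.8 0 0.2;85 0.8 -0.8 0 0.2")

```text
time: 2.6
position: [0.5586, 0.157, 0.2528]
tcp_rot: [0.995, -0.096, -0.001, 0.001]
wrist_force: [-0.4, -0.2, 0.6]
opening: 0.996
grip_force: 0.0
```

Request:
servo_tool(rows="85 -0.21 -0.42 0 0;85 -0.21 -0.42 0.4 0;85 -0.21 -0.42 0.8 0;85 -0.21 -0.42 0.8 0")

```text
time: 3.0
position: [0.5416, 0.2016, 0.1664]
tcp_rot: [0.995, -0.096, -0.007, 0.003]
wrist_force: [-0.2, -0.6, -0.2]
opening: 0.998
grip_force: 0.0
```

Request:
servo_tool(rows="70 0 0 0.3 0;70 0 0 0.59 0;70 0 0 0.59 0;70 0 0 0.59 0")

```text
time: 3.4
position: [0.5466, 0.2038, 0.1163]
tcp_rot: [0.995, -0.096, 0.001, -0.0]
wrist_force: [-0.0, -0.3, 0.6]
opening: 0.821
grip_force: 0.0
```

```bash
python3 - <<'E'
from h import *
def pad(i,s):return cv2.convertScaleAbs(cv2.resize(i,None,fx=s,fy=s,interpolation=cv2.INTER_CUBIC),alpha=1.5)
a=shot('top','t1')['image'][:,:,::-1];b=shot('scene','s1')['image'][:,:,::-1]
cv2.imwrite('pics/c1.png',np.hstack([pad(a[150:250,130:250],3),pad(b[60:160,290:420],3)]))
s=get_state();print(s['position'],s['wrist_force'],s['opening'])
E
```

```text
[0.54757088 0.2045399  0.11763023] [-0.50462686  0.41523313  0.73791715] 0.8213937366934723
```

View pics/c1.png

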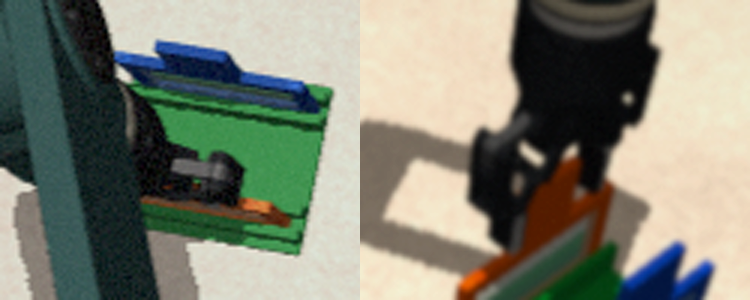

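The jaws straddle the orange tab, around crop pixel (565,200), with the blue cassette clear. I'm closing lightly.

Request:
servo_tool(rows="40 0 0 0 0;40 0 0 0 0;40 0 0 0 0;40 0 0 0 0;40 0 0 0 0", squeeze=30)

```text
time: 4.0
position: [0.5472, 0.2047, 0.1169]
tcp_rot: [0.995, -0.096, 0.002, -0.0]
wrist_force: [0.0, -1.9, 5.7]
opening: 0.576
grip_force: 32.1
```

Request:
servo_tool(rows="40 0 0 0 0;40 0 0 0 0;40 0 0 0 0")

```text
time: 4.3
position: [0.5472, 0.2047, 0.117]
tcp_rot: [0.995, -0.096, 0.002, -0.0]
wrist_force: [-0.9, -2.3, 6.1]
opening: 0.583
grip_force: 32.1
```

Request:
servo_tool(rows="40 0 0 -0.06 0;40 0 0 -0.12 0;40 0 0 -0.17 0;40 0 0 -0.17 0;40 0 0 -0.17 0")

```text
time: 4.8
position: [0.5459, 0.2051, 0.1315]
tcp_rot: [0.995, -0.096, 0.0, -0.0]
wrist_force: [1.8, -0.0, -2.1]
opening: 0.582
grip_force: 31.7
```

Request:
servo_tool(rows="40 -0.05 0 0 0;40 -0.1 0 0.005 0;40 -0.15 0 0.012 0;40 -0.19 0 0.018 0;40 -0.19 0 0.018 0")

```text
time: 5.3
position: [0.5268, 0.2087, 0.13]
tcp_rot: [0.995, -0.096, 0.0, -0.0]
wrist_force: [3.0, -0.9, 0.6]
opening: 0.576
grip_force: 32.0
```

Request:
servo_tool(rows="40 -0.06 0 0.01 0;40 -0.12 0 0.02 0;40 -0.17 0 0.029 0;40 -0.17 0 0.029 0")

```text
time: 5.7
position: [0.5095, 0.212, 0.126]
tcp_rot: [0.995, -0.096, -0.001, 0.0]
wrist_force: [2.9, 0.7, -1.1]
opening: 0.579
grip_force: 32.5
```

Request:
servo_tool(rows="40 -0.05 0 0.012 0;40 -0.1 0 0.027 0;40 -0.14 0 0.038 0;40 -0.14 0 0.038 0")

```text
time: 6.1
position: [0.4959, 0.2143, 0.1223]
tcp_rot: [0.995, -0.096, -0.001, 0.0]
wrist_force: [3.5, -0.5, -1.4]
opening: 0.578
grip_force: 32.8
```

```bash
python3 - <<'E'
from h import *
def pad(i,s):return cv2.convertScaleAbs(cv2.resize(i,None,fx=s,fy=s,interpolation=cv2.INTER_CUBIC),alpha=1.5)
a=shot('top','t2')['image'][:,:,::-1];b=shot('scene','s2')['image'][:,:,::-1]
cv2.imwrite('pics/c2.png',np.hstack([pad(a[150:270,130:250],3),pad(b[80:200,280:420],3)]))
s=get_state();print(s['position'],s['wrist_force'],s['opening'])
E
```

```text
[0.49601493 0.21429309 0.12247884] [ 3.35777293  0.14315231 -2.75336378] 0.5803289188420498
```

View pics/c2.png

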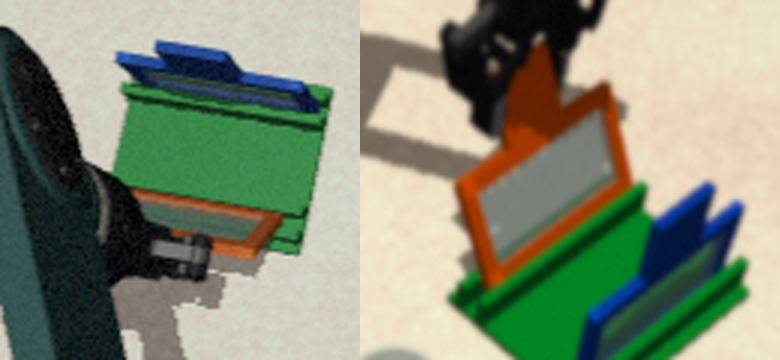

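The cassette leans about 28° over the rack's front wall. Next I'll grip harder, lift, and check that the lean holds.

Request:
servo_tool(rows="40 0 0 0 0;40 0 0 0 0;40 0 0 -0.1 0;40 0 0 -0.3 0;40 0 0 -0.5 0", squeeze=90)

```text
time: 6.7
position: [0.4951, 0.2145, 0.1728]
tcp_rot: [0.995, -0.096, -0.003, 0.0]
wrist_force: [-0.2, -0.0, -2.5]
opening: 0.574
grip_force: 93.1
```

Request:
servo_tool(rows="40 0 0 -0.3 0;40 0 0 -0.6 0;40 0 0 -0.6 0;40 0 0 -0.6 0")

```text
time: 7.1
position: [0.4962, 0.2146, 0.2333]
tcp_rot: [0.995, -0.096, -0.0, -0.0]
wrist_force: [0.4, -0.7, -1.7]
opening: 0.571
grip_force: 93.3
```

```bash
python3 - <<'E'
from h import *
def pad(i,s):return cv2.convertScaleAbs(cv2.resize(i,None,fx=s,fy=s,interpolation=cv2.INTER_CUBIC),alpha=1.5)
a=shot('top','t3')['image'][:,:,::-1];b=shot('scene','s3')['image'][:,:,::-1]
cv2.imwrite('pics/c3.png',np.hstack([pad(a[150:290,110:250],2.7),pad(b[20:160,260:410],2.7)]))
s=get_state();print(s['position'],s['tcp_rot'],s['wrist_force'],s['opening'])
E
```

```text
[0.49543174 0.21426576 0.23073635] [ 9.95400305e-01 -9.57746563e-02 -2.21452740e-03  7.37948289e-04] [ 0.27517445  0.33230164 -2.00159515] 0.5718030227090517
```

View pics/c3.png

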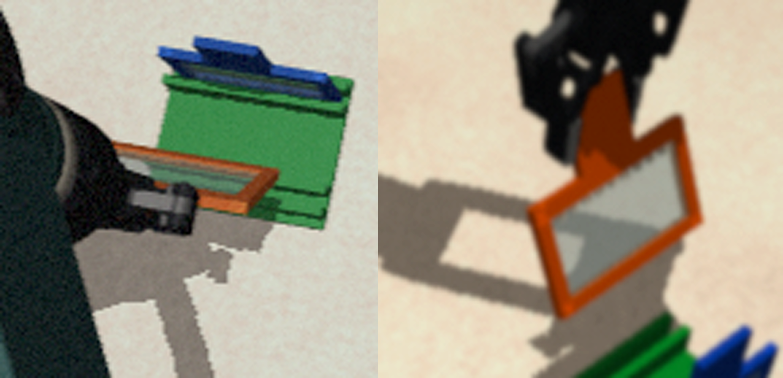

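```bash
python3 - <<'E'
from h import *
S=dict(np.load('scene0.npz'))
P=np.array([.4955,.2145,.231]);a=-.192
ex=np.array([np.cos(a),np.sin(a),0]);ey=np.array([np.sin(a),-np.cos(a),0])
for n,(x,y),s in(('nb',(566,316),1),('ns',(531,210),1),('fb',(700,222),-1),('fs',(682,118),-1)):
    o,d=ray(S,260+(x-378)/2.7,20+y/2.7); t=((P+ey*.07*s-o)@ey)/(d@ey); X=o+t*d-P
    print(n,'x',round(X@ex,4),'z',round(X[2],4))
E
```

```text
nb x 0.0572 z -0.0889
ns x 0.0176 z -0.0237
fb x 0.0546 z -0.0954
fs x 0.0216 z -0.0254
```

Request:
servo_tool(rows="40 0.02 0.2 0 0;40 0.05 0.5 0 0;40 0.07 0.75 0 0;40 0.1 1 0 0")

```text
time: 7.6
position: [0.4859, 0.1135, 0.2303]
tcp_rot: [0.995, -0.096, -0.003, 0.0]
wrist_force: [0.9, -0.8, -2.9]
opening: 0.568
grip_force: 93.4
```

Request:
servo_tool(rows="40 0.03 0.33 0 0;40 0.06 0.66 0 0;40 0.1 1 0 0")

```text
time: 7.9
position: [0.4766, 0.0134, 0.2305]
tcp_rot: [0.995, -0.096, -0.002, -0.0]
wrist_force: [0.4, -0.6, -2.7]
opening: 0.57
grip_force: 93.4
```

Request:
servo_tool(rows="40 0.03 0.33 0 0;40 0.06 0.66 0 0;40 0.1 1 0 0")

```text
time: 8.2
position: [0.4674, -0.0865, 0.2306]
tcp_rot: [0.995, -0.096, -0.002, -0.001]
wrist_force: [0.3, -0.3, -1.7]
opening: 0.573
grip_force: 93.4
```

Request:
servo_tool(rows="40 0.03 0.33 0 0;40 0.06 0.66 0 0;40 0.1 1 0 0")

```text
time: 8.5
position: [0.4582, -0.1864, 0.2305]
tcp_rot: [0.995, -0.096, -0.002, -0.001]
wrist_force: [0.2, 0.5, -1.8]
opening: 0.571
grip_force: 93.4
```

Request:
servo_tool(rows="40 0.02 0.2 0 -0.02;40 0.04 0.4 0 -0.053;40 0.04 0.45 0 -0.053;40 0.04 0.45 0 -0.053;40 0.04 0.45 0 -0.053")

```text
time: 9.0
position: [0.4547, -0.2297, 0.2319]
tcp_rot: [0.999, -0.041, -0.001, -0.001]
wrist_force: [-0.1, -0.4, -1.8]
opening: 0.572
grip_force: 93.5
```

```bash
python3 - <<'E'
from h import *
def pad(i,s):return cv2.convertScaleAbs(cv2.resize(i,None,fx=s,fy=s,interpolation=cv2.INTER_CUBIC),alpha=1.5)
a=shot('top','t4')['image'][:,:,::-1];b=shot('scene','s4')['image'][:,:,::-1]
cv2.imwrite('pics/c4.png',np.hstack([pad(a[165:305,330:470],2.8),pad(b[220:420,100:285],2.1)[:392]]))
s=get_state();print(s['position'],s['tcp_rot'],s['wrist_force'],s['opening'],s['time'])
E
```

```text
[ 0.45502686 -0.22968266  0.23254866] [ 9.99194529e-01 -4.01263337e-02 -2.10329581e-04 -3.55474192e-04] [ 0.08114533 -0.6768975  -1.92021787] 0.5689805946066612 9.1
```

View pics/c4.png

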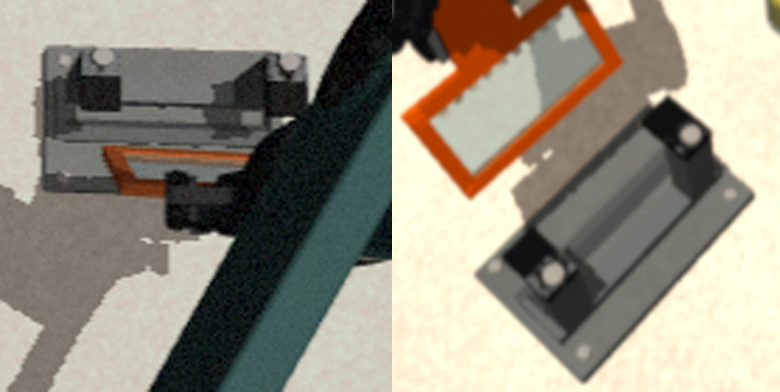

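```bash
python3 - <<'E'
from h import *
S=dict(np.load('scene0.npz'))
P=np.array([.455,-.2297,.2325]);a=-.0803
ex=np.array([np.cos(a),np.sin(a),0]);ey=np.array([np.sin(a),-np.cos(a),0])
im=cv2.imread('pics/s4.png');m=cv2.inRange(cv2.cvtColor(im,cv2.COLOR_BGR2HSV),(3,150,90),(18,255,255))
m[:, :60]=0;m[:200]*=1;ys,xs=np.nonzero(m[200:330,80:240]);xs+=80;ys+=200
q=np.stack([xs,ys],1)
nb=q[np.argmax(q[:,1])];fb=q[np.argmax(q[:,0]*1.+q[:,1]*.3)];ns=q[np.argmin(q[:,0])]
for n,p,s in(('nb',nb,1),('ns',ns,1),('fb',fb,-1)):
    o,d=ray(S,*p); t=((P+ey*.07*s-o)@ey)/(d@ey); X=o+t*d-P
    print(n,p,'x',round(X@ex,4),'z',round(X[2],4), onz(S,*p,P[2]-.094))
E
```

```text
nb [136 313] x 0.0595 z -0.0785 [ 0.50118505 -0.3021322   0.1385    ]
ns [105 274] x 0.0291 z -0.0008 [ 0.42118668 -0.28678807  0.1385    ]
fb [209 250] x 0.054 z -0.0983 [ 0.51639335 -0.16577109  0.1385    ]
```

Request:
servo_tool(rows="40 0 0 0.22 0;40 0.12 0 0.42 0;40 0.3 0 0.7 0;40 0.48 0 1 0;40 0.48 0 1 0")

```text
time: 9.6
position: [0.5017, -0.2321, 0.1274]
tcp_rot: [0.999, -0.04, -0.004, -0.003]
wrist_force: [-1.3, 0.5, -2.0]
opening: 0.569
grip_force: 93.4
```

```bash
python3 - <<'E'
from h import *
def pad(i,s):return cv2.convertScaleAbs(cv2.resize(i,None,fx=s,fy=s,interpolation=cv2.INTER_CUBIC),alpha=1.5)
a=shot('top','t5')['image'][:,:,::-1];b=shot('scene','s5')['image'][:,:,::-1]
cv2.imwrite('pics/c5.png',np.hstack([pad(a[165:265,330:460],2.8)[:280],pad(b[245:385,125:280],2.8)[:280]]) if 0 else pad(b[235:395,115:285],3.7))
s=get_state();print(s['position'],s['tcp_rot'],s['wrist_force'],s['opening'],s['time'])
E
```

```text
[ 0.50246029 -0.23371366  0.13235417] [ 9.99201576e-01 -3.99339117e-02 -1.12385832e-03 -4.80722458e-04] [-0.06654859 -0.20789182 -1.50831047] 0.5713941963063679 9.7
```

View pics/c5.png

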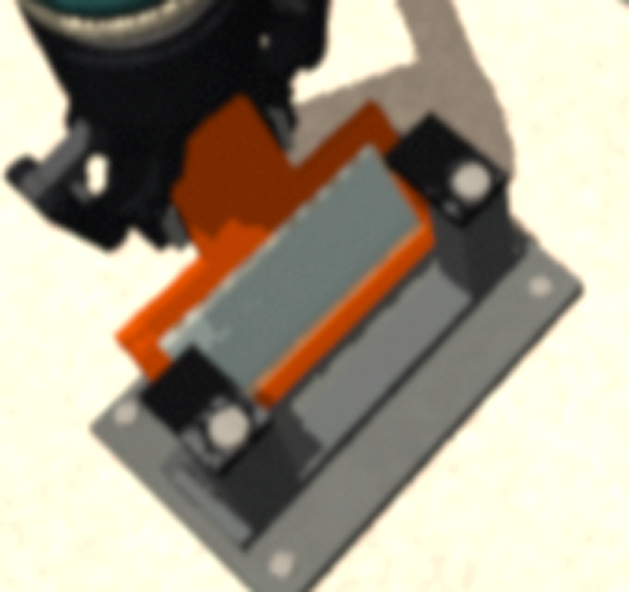

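Request:
servo_tool(rows="40 0.02 0 0.04 0;40 0.035 0 0.08 0;40 0.05 0 0.12 0;40 0.05 0 0.12 0;40 0.05 0 0.12 0")

```text
time: 10.2
position: [0.5077, -0.2352, 0.121]
tcp_rot: [0.999, -0.041, 0.0, 0.0]
wrist_force: [0.1, -0.2, -1.4]
opening: 0.572
grip_force: 93.5
```

Request:
servo_tool(rows="40 0 0 0.02 0;40 0 0 0.04 0;40 0 0 0.06 0;40 0 0 0.06 0")

```text
time: 10.6
position: [0.5077, -0.2351, 0.1145]
tcp_rot: [0.999, -0.041, -0.0, 0.0]
wrist_force: [0.8, 0.5, -1.9]
opening: 0.57
grip_force: 93.7
```

Request:
servo_tool(rows="40 0 0 0.01 0;40 0 0 0.02 0;40 0 0 0.03 0;40 0 0 0.03 0")

```text
time: 11.0
position: [0.5078, -0.2351, 0.114]
tcp_rot: [0.999, -0.041, 0.0, 0.0]
wrist_force: [-4.2, 2.7, 7.1]
opening: 0.571
grip_force: 94.6
```

Request:
servo_tool(rows="40 0 0 0.01 0;40 0 0 0.02 0;40 0 0 0.02 0")

```text
time: 11.3
position: [0.5078, -0.235, 0.1138]
tcp_rot: [0.999, -0.04, 0.001, 0.001]
wrist_force: [-8.6, 5.2, 13.6]
opening: 0.565
grip_force: 95.3
```

Request:
servo_tool(rows="40 0 0 -0.02 0;40 0 0 -0.03 0;40 0.03 0 -0.04 0;40 0.07 0 -0.05 0;40 0.07 0 -0.05 0", squeeze=30)

```text
time: 11.8
position: [0.5119, -0.2359, 0.1148]
tcp_rot: [0.999, -0.04, -0.004, 0.0]
wrist_force: [-10.2, 0.1, 8.7]
opening: 0.566
grip_force: 94.4
```

Request:
servo_tool(rows="40 0.03 0 -0.01 0;40 0.07 0 -0.025 0;40 0.07 0 -0.025 0;40 0.07 0 -0.025 0")

```text
time: 12.2
position: [0.5184, -0.2364, 0.1169]
tcp_rot: [0.999, -0.04, -0.005, 0.0]
wrist_force: [-10.6, -0.2, 7.7]
opening: 0.573
grip_force: 94.5
```

```bash
python3 - <<'E'
from h import *
def pad(i,s):return cv2.convertScaleAbs(cv2.resize(i,None,fx=s,fy=s,interpolation=cv2.INTER_CUBIC),alpha=1.5)
b=shot('scene','s6')['image'][:,:,::-1]
cv2.imwrite('pics/c6.png',pad(b[235:395,115:285],3.7))
s=get_state();print(s['position'],s['tcp_rot'],s['wrist_force'],s['opening'],s['time'])
E
```

```text
[ 0.51833865 -0.23642196  0.11686889] [ 9.99191483e-01 -3.98992605e-02 -4.94216316e-03  6.37875942e-05] [-10.28298747   0.93988744   8.10851263] 0.5669859146495128 12.25
```

View pics/c6.png

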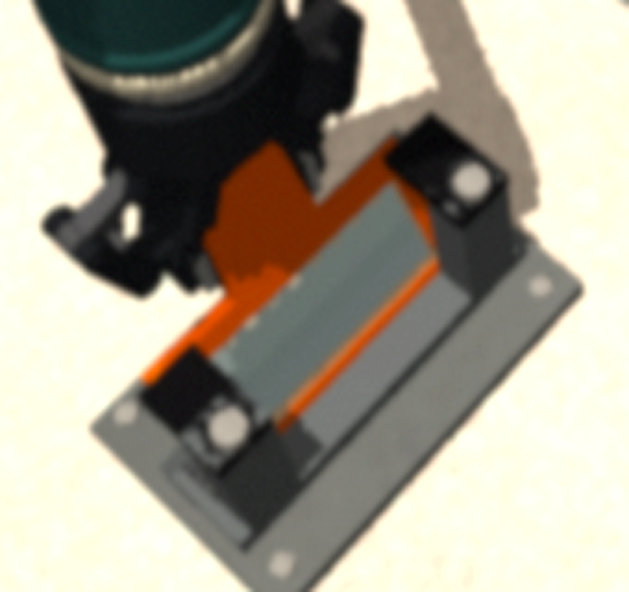

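The foot is in the slot, with the bottom frame edge hidden behind the back wall, and it leans about 20°. I'll carry on straightening.

Request:
servo_tool(rows="40 0.04 0 -0.01 0;40 0.08 0 -0.02 0;40 0.13 0 -0.03 0;40 0.18 0 -0.041 0;40 0.18 0 -0.041 0", squeeze=30)

```text
time: 12.75
position: [0.5374, -0.238, 0.1217]
tcp_rot: [0.999, -0.041, -0.004, -0.0]
wrist_force: [-8.8, 0.5, 9.1]
opening: 0.572
grip_force: 92.3
```

Request:
servo_tool(rows="40 0.04 0 -0.004 0;40 0.08 0 -0.008 0;40 0.12 0 -0.01 0;40 0.15 0 -0.01 0;40 0.15 0 -0.01 0")

```text
time: 13.25
position: [0.5526, -0.2391, 0.1232]
tcp_rot: [0.999, -0.04, -0.003, 0.0]
wrist_force: [-7.9, 1.0, 9.9]
opening: 0.57
grip_force: 91.7
```

Request:
servo_tool(rows="40 0.03 0 0 0;40 0.06 0 0 0;40 0.06 0 0 0")

```text
time: 13.55
position: [0.5584, -0.2396, 0.1232]
tcp_rot: [0.999, -0.04, -0.003, 0.0]
wrist_force: [-9.4, 1.0, 10.0]
opening: 0.567
grip_force: 91.5
```

```bash
python3 - <<'E'
from h import *
def pad(i,s):return cv2.convertScaleAbs(cv2.resize(i,None,fx=s,fy=s,interpolation=cv2.INTER_CUBIC),alpha=1.5)
b=shot('scene','s7')['image'][:,:,::-1]
cv2.imwrite('pics/c7.png',pad(b[225:385,115:285],3.7))
s=get_state();print(s['position'],s['tcp_rot'],s['wrist_force'],s['opening'],s['time'])
E
```

```text
[ 0.5583619  -0.23955882  0.12320026] [ 9.99183933e-01 -4.02510962e-02 -3.36376024e-03  5.75191251e-05] [-8.30388934  1.15900918  8.99976419] 0.5674713606250534 13.6
```

View pics/c7.png

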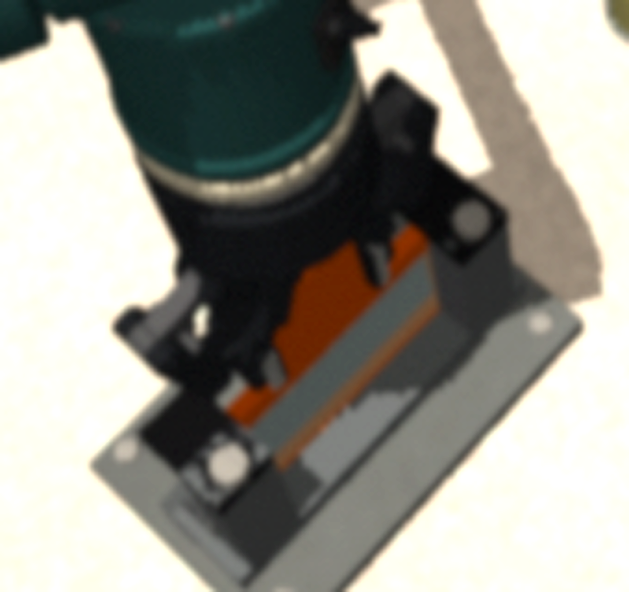

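Request:
servo_tool(rows="40 0.02 0 0 0;40 0.02 0 0 0;40 0.02 0 0 0")

```text
time: 13.9
position: [0.5608, -0.2398, 0.1231]
tcp_rot: [0.999, -0.04, -0.003, 0.0]
wrist_force: [-7.0, 1.3, 8.8]
opening: 0.568
grip_force: 91.2
```

Request:
servo_tool(rows="50 0 0 0 0;54 0 0 0 0;60 0 0 0 0;60 0 0 0 0;60 0 0 0 0")

```text
time: 14.4
position: [0.5627, -0.2394, 0.122]
tcp_rot: [0.999, -0.04, -0.0, -0.0]
wrist_force: [0.4, -0.3, 1.2]
opening: 0.695
grip_force: 0.0
```

```bash
python3 - <<'E'
from h import *
S=shot('scene','s8'); s=get_state();print(s['position'],s['wrist_force'],s['opening'],s['grip_force'],s['time'])
sl=np.array([.5605,-.2384,.015]);a=-.08;ex=np.array([np.cos(a),np.sin(a),0]);ez=np.array([0,0,1])
ey=np.cross(ez,ex)
# probe rows of colour along z on the back face at y=0, +-35 for tilt: orange tab right edge and frame
im=S['image'];hsv=cv2.cvtColor(im,cv2.COLOR_RGB2HSV)
m=cv2.inRange(hsv,(3,120,50),(18,255,255))
cs,_=cv2.findContours(m,cv2.RETR_EXTERNAL,cv2.CHAIN_APPROX_NONE)
for c in cs:
    if cv2.contourArea(c)>15: print(cv2.contourArea(c),cv2.boundingRect(c),[np.round(x,1) for x in cv2.minAreaRect(c)])
for y in(-.035,0,.035):
    for z in(.014,.080,.105): print(y,z,np.round(proj(S,sl+ex*.006+ey*y+ez*z),1))
E
```

```text
[ 0.56269925 -0.23948012  0.1220961 ] [ 0.73650564 -0.84022642 -0.11211892] 0.7008602876999276 0.0 14.45
128.0 (190, 306, 43, 45) [array([211.6, 328.1]), array([ 3.1, 60.1]), np.float64(44.2)]
666.0 (178, 288, 53, 54) [array([201.3, 310.8]), array([18.4, 71.4]), np.float64(45.0)]
495.5 (322, 242, 27, 26) [array([334.2, 254.1]), array([26.4, 24.1]), np.float64(26.6)]
-0.035 0.014 [194.3 348.2]
-0.035 0.08 [187.9 333.8]
-0.035 0.105 [185.2 327.8]
0 0.014 [210.3 331.9]
0 0.08 [205.3 316.5]
0 0.105 [203.2 310.1]
0.035 0.014 [225.7 316.2]
0.035 0.08 [222. 300.]
0.035 0.105 [220.5 293.2]
```

Released with no force left on the wrist. I'll retreat straight up and check from a clear view.

Request:
servo_tool(rows="60 0 0 -0.1 0;60 0 0 -0.3 0;60 0 0 -0.6 0;60 0 0 -1 0;60 0 0 -1 0")

```text
time: 14.95
position: [0.5653, -0.2409, 0.2313]
tcp_rot: [0.999, -0.041, 0.007, 0.003]
wrist_force: [0.7, -0.1, 0.9]
opening: 0.706
grip_force: 0.0
```

Request:
servo_tool(rows="60 -0.5 0 -0.3 0;60 -1 0 -0.3 0;60 -1 0 -0.3 0;60 -1 0 -0.3 0")

```text
time: 15.35
position: [0.4621, -0.2314, 0.2534]
tcp_rot: [0.999, -0.041, 0.001, 0.001]
wrist_force: [0.8, 0.2, 0.0]
opening: 0.704
grip_force: 0.0
```

Request:
servo_tool(rows="60 -0.5 0 0 0;60 -1 0 0 0;60 -1 0 0 0;60 -1 0 0 0")

```text
time: 15.75
position: [0.3638, -0.2236, 0.2528]
tcp_rot: [0.999, -0.041, 0.001, 0.0]
wrist_force: [0.7, 0.7, -0.2]
opening: 0.704
grip_force: 0.0
```

```bash
python3 - <<'E'
from h import *
S=shot('scene','s9');T=shot('top','t9')
r=lambda v:np.round(v,4)
def comps(c):
    m=cv2.inRange(cv2.cvtColor(c['image'],cv2.COLOR_RGB2HSV),(3,150,90),(18,255,255))
    cs,_=cv2.findContours(m,cv2.RETR_EXTERNAL,cv2.CHAIN_APPROX_NONE)
    return [(cv2.contourArea(k),[np.round(x,1) for x in cv2.minAreaRect(k)]) for k in cs if cv2.contourArea(k)>15]
for n,c in(('S',S),('T',T)):
    for k in comps(c):
        print(n,k, 'z.145',r(onz(c,*k[1][0],.145)[:2]),'z.095',r(onz(c,*k[1][0],.095)[:2]))
sl=np.array([.5605,-.2384,.015]);a=-.08;ex=np.array([np.cos(a),np.sin(a),0]);ey=np.array([-np.sin(a),np.cos(a),0])
for z in(.13,): print('expected tab top',proj(S,sl+[0,0,z]),proj(T,sl+[0,0,z]))
for n,p in(('S tab ends',(-.025,.025)),):
    print([np.round(proj(S,sl+ey*y+[0,0,.13]),1) for y in p])
for nm in('s9','t9'):
    b=cv2.imread(f'pics/{nm}.png').astype(int);a0=cv2.imread(f"pics/{'scene' if nm=='s9' else 'top'}0.png").astype(int)
    d=np.abs(b-a0).max(2)
    for lab,(x0,x1,y0,y1) in(dict(s9=(dict(blue=(370,410,138,190),cupa=(275,310,195,238),cupb=(318,355,232,275),cupc=(202,238,165,210))),t9=dict(blue=(168,242,162,187),cupa=(262,292,198,230),cupb=(270,300,150,185),cupc=(277,308,265,296)))[nm]).items():
        print(nm,lab,'mean diff',d[y0:y1,x0:x1].mean().round(1))
E
```

```text
S (84.0, [array([185.5, 332.5]), array([ 5.7, 15.6]), np.float64(45.0)]) z.145 [ 0.5778 -0.2829] z.095 [ 0.5595 -0.2744]
S (74.5, [array([223.8, 294.3]), array([ 5.7, 14.8]), np.float64(45.0)]) z.145 [ 0.5833 -0.2096] z.095 [ 0.5655 -0.1953]
S (201.0, [array([198., 302.]), array([ 5.7, 36.8]), np.float64(45.0)]) z.145 [ 0.5619 -0.2401] z.095 [ 0.5423 -0.2281]
S (391.0, [array([335.5, 253. ]), array([20., 25.]), np.float64(90.0)]) z.145 [ 0.6742 -0.059 ] z.095 [ 0.6637 -0.0324]
T (16.0, [array([416.7, 197.1]), array([9.1, 3. ]), np.float64(7.1)]) z.145 [ 0.5496 -0.2621] z.095 [ 0.5601 -0.2782]
T (16.5, [array([377.5, 196. ]), array([2., 9.]), np.float64(90.0)]) z.145 [ 0.5548 -0.1877] z.095 [ 0.5656 -0.1987]
T (69.0, [array([404.5, 190.9]), array([25.2,  3.6]), np.float64(3.2)]) z.145 [ 0.5628 -0.2401] z.095 [ 0.5742 -0.2547]
T (243.0, [array([284.5, 166. ]), array([16., 19.]), np.float64(90.0)]) z.145 [ 0.6235 -0.0094] z.095 [ 0.639  -0.0082]
expected tab top [198.03837883 300.553753  ] [403.70389668 192.10203992]
[array([184.8, 313.3]), array([210.8, 288.2])]
s9 blue mean diff 2.3
s9 cupa mean diff 2.8
s9 cupb mean diff 2.7
s9 cupc mean diff 2.1
t9 blue mean diff 7.7
t9 cupa mean diff 8.2
t9 cupb mean diff 8.1
t9 cupc mean diff 8.7
```

```bash
python3 -c "
from plant import job
print(job.hand_in())"
```

```text
the job is handed in; nothing more can be done
None
```

The orange cassette is standing upright and released in the casting stand, with its foot on the slot floor and in line with the slot in both camera views; the blue cassette and cups look unmoved, and the job is handed in at about 16 s with no verdict returned, though I viewed 11 pictures, one over your limit of 10.

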